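# Clear the jeweller's bench: rings on the stand, punches in the tray, stone in the dish

## Robot

A 7-joint arm with a two-finger parallel gripper is mounted at the origin on the work surface. World frame = base frame: x ahead of the robot, y to its left, z up, the work surface at z = 0. Lengths are in m, angles in rad, forces in N, time in s.
With the tool pointing down it reaches from about 0.425 to 1.025 m from the base axis. Payload 9.4 kg.
Tool frame: the origin (TCP) lies midway between the tips of the shut fingers; the grasp point (between the pads) lies 19 mm behind it; y points along the fingers, z is the direction in which the jaws open and shut, and the axes are right-handed (so a half turn about y gives the same grasp; the last joint's range is limited). The gripper opens to 85 mm and grips with 20 to 120 N. Pads are 22 mm wide; open, the fingers measure 114 mm over their backs; the gripper's body (76 mm by 85 mm) begins 54 mm behind the grasp point. The pads swing forward as they close: fully open they stand 13 mm farther back than shut.
Start: joints at [-1.241, 0.599, -0.003, 1.599, 0.002, 0.943, -0.08], TCP at [0.287, 0.666, 0.231] pointing down, gripper open.
Joint ranges: [-2.57, 2.57], [-0.35, 1.97], [-1.29, 1.29], [0.11, 2.56], [-1.05, 4.19], [0.11, 1.86], [-2.63, 2.63]. Speed limits (rad/s): [2.22, 2.22, 3.01, 3.01, 3.14, 3.14, 3.14].

## Interface

Orientations are given as a 3x3 rotation matrix whose columns are the frame's x, y, z axes.
In Python, from bench import ctrl gives the robot as it stands.
- The arm moves only by the shell command python3 -m inch 'ROWS' [FORCE]. ROWS is JSON, a list of rows, each an object with "jaw": the gripper command: -1 is shut, 1 is fully open, values between are in proportion; "dp": the shift along the tool's x, y, z in units of 60 mm (1.0 is 60 mm), a list of three; "delta_rot": the turn, a rotation vector about the tool's x, y, z in units of 6 degrees (1.0 is 6 degrees), a list of three. A call has 1 to 10 rows; each row shifts and turns the pose as measured when the row begins, along the tool's axes as they then stand; what a row does not reach is not made up. A row lasts 1/8 s, in which the tool goes at most 62.5 mm and 10.7 degrees, less where a joint would pass 70% of its speed; a pose out of reach is approached as far as the arm can. A call is refused whole if a number of a shift passes 1 or a number of a turn 1, either way. A call with a gripper value outside its range is refused whole. The fingers move at their own pace and stop on an object; FORCE is the grip in N (left out, the last holds). Time passes only in rows, so rows that do not move let the fingers close. It gives the time, the measured TCP pose, the force and the opening at its end, in the units of the state.
- ctrl.sense(): the state, without advancing time (a new reading comes with each control period).
- ctrl.camera(name): name is "scene" or "top"; returns the picture (420x560x3 uint8, red, green, blue); there is no depth.
- ctrl.get_calibration(name): a dict with "fx", "fy", "cx", "cy" (pixels), "distortion" ([k1, k2, p1, p2, k3] as OpenCV has them; the pictures are not rectified), "R" (3x3) and "t" (3): a world point X has camera coordinates R X + t. Camera axes: x right, y down, z forward; pixel columns grow to the right and rows downward; lengths in m; the calibration is good to about 2 mm. A picture is of the moment at which its call begins. get_calibration takes no time and is no camera call.
- ctrl.sign_off(): hands the job in, once; it reports no verdict.
Trained networks look in the newest picture that a camera, given by its name, has taken for a name from the list of things; names that differ only in an ending like _2 or _b are one class to them, and where a whole thing is asked for, a point or a joint stands for the part that bears it (a point fixed in the world has none). Each returns a list of dicts, best first, with "confidence" (0 to 1); they miss things now and then, are a little off and sometimes report something else, mostly with a low value. They report only what shows in the picture. A call takes as long as a camera call.
- ctrl.spot_in(label, camera): "location" ([x, y, z] in m, in the coordinates of the camera as it stood for that picture, good to about 4 mm: the middle of the surface that is visible of it).
- ctrl.cut_out(label, camera): "region" (420x560 bool, what is visible of it).
- ctrl.landmark_of(label, camera): "location" ([x, y, z] in m, in the coordinates of the camera as it stood for that picture, good to about 4 mm: a listed point, or the origin of a listed thing).
The state is a dict: "time": time; "q": joint angles; "joint_velocities": joint speeds; "joint_efforts": joint torques, N m; "tool_pos": TCP position; "tcp_rot": TCP orientation; "contact_force": force on the tool from outside, world axes, zero at the start; "wrist_torque": the same for the moment, N m; "grip_width": finger opening in m.
Only numpy, scipy, OpenCV 4.12 (cv2) and the standard library are available. Lean on these libraries where they do the work, as an engineer would, in place of code of your own. Each camera call takes 0.05 s, during which the arm holds its last target.

## Task

Sort the five things left on the goldsmith's bench. Thread both rings over the steel pin of the round ring stand so that they lie flat, the large brass ring at the bottom and the small copper ring on top of it; lay the two punches flat on the floor of the wooden tray, not on top of each other; and put the blue stone flat on the floor of the white dish, dome up. Leave the pot of burrs and the steel bench block where they stand, and let go of everything.

Things in the scene. Friction and masses are not known exactly. Their poses are not given: they have to be found in the camera images.
- ring_stand: Fixed ring stand: dark wooden disc 80 mm across and 8 mm thick with an upright steel pin 10 mm thick at its centre, rounded top 63 mm above the bench. Origin: centre of the disc's underside, on the bench and on the pin's axis; z up.
- punch_tray: Fixed open wooden tray with a green floor, for punches: 120 mm along its x, 160 mm along its y, 20 mm high, walls 5 mm thick, floor 5 mm thick (inside 110 x 150 mm). Origin: centre of its underside, on the bench; z up. It may be turned a little about the vertical.
- gem_dish: Fixed square white ceramic dish, for stones: 110 x 110 mm, 16 mm high, walls 5 mm and floor 5 mm thick (inside 100 x 100 mm). Origin: centre of its underside, on the bench; z up. It may be turned a little about the vertical.
- large_ring_mid (a point): Large brass ring, loose, lying flat on the bench: outside 50 mm, hole 30 mm, 20 mm high, about 0.2 kg. Point: its centre, half-way up (10 mm above its underside); z is the ring's axis.
- small_ring_mid (a point): Small copper ring, loose, lying flat on the bench: outside 40 mm, hole 26 mm, 20 mm high, about 0.12 kg. Point: its centre, half-way up (10 mm above its underside); z is the ring's axis.
- bright_punch_mid (a point): Bright steel punch with a red band, loose, lying on the bench: square bar 70 mm long along its x, 12 x 12 mm, about 0.08 kg. Point: its centre, 6 mm above its underside.
- black_punch_mid (a point): Black steel punch with a yellow band, loose, lying on the bench: square bar 70 mm long along its x, 12 x 12 mm, about 0.08 kg. Point: its centre, 6 mm above its underside.
- cabochon_mid (a point): Round blue stone (cabochon), loose, standing on its flat base: 24 mm across, 16 mm high; its side is upright for the lower 10 mm, then domed. About 0.02 kg. Point: its centre, 8 mm above its base; z points to the dome.
- burr_pot: Bystander, loose: round cork pot 60 mm across (brass foot 72 mm) and 60 mm high with burrs sticking out of its top to about 93 mm. Origin: centre of its underside.
- bench_block: Bystander, loose: bright steel block 70 x 70 mm, 22 mm high. Origin: centre of its underside.

How it is judged:
By the outcome, as a careful person would: the job done as asked, in the order asked, and still so for the second after the job is handed in, with the robot touching nothing.
It also fails if it takes over 128 s, if anything falls off the work surface, if the arm or the gripper's body presses on something with over 40 N, if the wrist force passes 120 N, or if a joint passes its speed limit or range.

## Working session

There is one attempt and no reset: what is moved stays moved. The work goes in short steps, Python scripts to look and compute and a shell command to move; the robot and the scene stay as the last step left them, time stands still between calls to the robot, and variables do not carry over. Pictures are saved under pics/ and viewed, and the job is handed in when it is done.

```bash
ls; mkdir -p pics
cat > h.py <<'E'
import numpy as np, cv2, json
from bench import ctrl
def w(cam,loc):
    c=ctrl.get_calibration(cam); R=np.array(c["R"]);t=np.array(c["t"])
    return R.T@(np.array(loc)-t)
def snap(cam,fn):
    im=ctrl.camera(cam); cv2.imwrite(fn,im[:,:,::-1]); return im
def ray(cam,u,v,z):
    c=ctrl.get_calibration(cam); R=np.array(c["R"]);t=np.array(c["t"])
    K=np.array([[c["fx"],0,c["cx"]],[0,c["fy"],c["cy"]],[0,0,1]])
    p=cv2.undistortPoints(np.array([[[u,v]]],float),K,np.array(c["distortion"]))[0,0]
    d=R.T@np.array([p[0],p[1],1]);o=-R.T@t
    return o+d*(z-o[2])/d[2]
def proj(cam,X):
    c=ctrl.get_calibration(cam); R=np.array(c["R"]);t=np.array(c["t"])
    K=np.array([[c["fx"],0,c["cx"]],[0,c["fy"],c["cy"]],[0,0,1]])
    return cv2.projectPoints(np.array(X,float).reshape(-1,1,3),cv2.Rodrigues(R)[0],t,K,np.array(c["distortion"]))[0][:,0]
E
python3 - <<'E'
from h import *
for c in("scene","top"):
    snap(c,f"pics/{c}0.png")
    for n in "ring_stand punch_tray gem_dish large_ring_mid small_ring_mid bright_punch_mid black_punch_mid cabochon_mid burr_pot bench_block".split():
        r=ctrl.landmark_of(n,c)
        print(c,n,[(np.round(w(c,k["location"]),4).tolist(),round(k["confidence"],2)) for k in r[:2]])
s=ctrl.sense();print({k:np.round(v,3).tolist() for k,v in s.items()})
for c in("scene","top"):
    k=ctrl.get_calibration(c);print(c,-np.array(k["R"]).T@np.array(k["t"]),k["fx"])
E
```

```text
pics
scene ring_stand [([0.6487, -0.0048, 0.0025], 0.75)]
scene punch_tray [([0.6576, 0.1985, -0.0012], 0.65)]
scene gem_dish [([0.6417, -0.1931, -0.0041], 0.64)]
scene large_ring_mid [([0.4787, -0.1561, 0.006], 0.86), ([0.4775, 0.1505, 0.0061], 0.66)]
scene small_ring_mid [([0.469, 0.2811, 0.0092], 0.53), ([0.5392, -0.4183, 0.002], 0.32)]
scene bright_punch_mid [([0.4899, 0.0122, 0.0076], 0.57)]
scene black_punch_mid [([0.4803, 0.1478, 0.0066], 0.51)]
scene cabochon_mid []
scene burr_pot [([0.5874, 0.4265, 0.0025], 0.66)]
scene bench_block [([0.5421, -0.418, -0.0029], 0.72)]
top ring_stand [([0.6509, -0.0084, 0.0011], 0.89)]
top punch_tray [([0.6573, 0.1969, 0.0003], 0.84)]
top gem_dish [([0.6385, -0.1981, -0.0004], 0.93)]
top large_ring_mid [([0.4784, -0.15, 0.0118], 0.43)]
top small_ring_mid [([0.4715, 0.2805, 0.0127], 0.6)]
top bright_punch_mid [([0.4948, 0.0113, 0.007], 0.48)]
top black_punch_mid [([0.4773, 0.1569, 0.0075], 0.54)]
top cabochon_mid [([0.462, -0.2932, 0.0063], 0.4)]
top burr_pot [([0.5909, 0.4243, -0.0013], 0.72)]
top bench_block [([0.5424, -0.4148, -0.0022], 0.56), ([0.6511, -0.0081, 0.0032], 0.16)]
{'time': 1.1, 'q': [-1.241, 0.599, -0.002, 1.599, 0.002, 0.943, -0.08], 'joint_velocities': [-0.0, 0.0, -0.0, -0.0, -0.001, 0.001, 0.0], 'joint_efforts': [0.001, -77.623, 1.564, -25.839, 0.012, 0.002, -0.0], 'tool_pos': [0.287, 0.666, 0.231], 'tcp_rot': [[0.918, 0.0, 0.396], [-0.396, 0.0, 0.918], [0.0, -1.0, 0.0]], 'contact_force': [-0.904, -0.091, 0.084], 'wrist_torque': [-0.007, 0.075, 0.015], 'grip_width': 0.085}
scene [ 1.14069477 -0.74828611  0.68493378] 480.7403325640813
top [0.43467302 0.01318072 1.39179599] 456.0850246586503
```

View pics/top0.png

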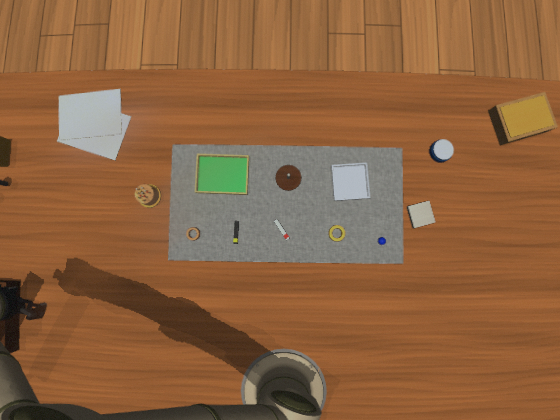

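View pics/scene0.png

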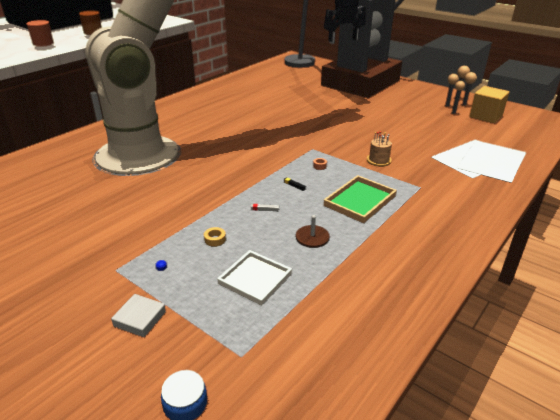

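```bash
cat > seg.py <<'E'
from h import *
import sys
def seg(cam,n,z):
    r=ctrl.cut_out(n,cam)
    if not r: print(cam,n,"none");return
    m=np.array(r[0]["region"]).astype(np.uint8)
    ys,xs=np.nonzero(m)
    cs,_=cv2.findContours(m,cv2.RETR_EXTERNAL,cv2.CHAIN_APPROX_NONE)
    c=max(cs,key=cv2.contourArea).reshape(-1,2)
    P=np.array([ray(cam,u,v,z)[:2] for u,v in c])
    (cx,cy),(a,b),an=cv2.minAreaRect((P*1000).astype(np.float32))
    print(cam,n,round(r[0]["confidence"],2),len(xs),"px",xs.mean().round(1),ys.mean().round(1),"rect c",round(cx,1),round(cy,1),"size",round(a,1),round(b,1),"ang",round(an,1))
E
python3 - <<'E'
from seg import *
snap("top","pics/top0b.png")
for n,z in dict(ring_stand=.008,punch_tray=.02,gem_dish=.016,large_ring_mid=.02,small_ring_mid=.02,bright_punch_mid=.012,black_punch_mid=.012,cabochon_mid=.01).items(): seg("top",n,z)
snap("scene","pics/scene0b.png")
for n,z in dict(punch_tray=.02,gem_dish=.016,large_ring_mid=.02,small_ring_mid=.02,bright_punch_mid=.012,black_punch_mid=.012,cabochon_mid=.01).items(): seg("scene",n,z)
E
```

```text
top ring_stand 0.61 500 px 288.0 176.9 rect c 650.4 -4.6 size 74.4 73.7 ang 0.9
top punch_tray 0.9 2104 px 221.4 173.6 rect c 654.9 200.3 size 165.6 125.0 ang 88.5
top gem_dish 0.58 1302 px 350.3 181.3 rect c 639.4 -195.5 size 112.0 112.3 ang 4.9
top large_ring_mid 0.71 148 px 337.8 232.6 rect c 482.1 -155.9 size 45.2 45.4 ang 0.8
top small_ring_mid 0.51 104 px 192.4 233.1 rect c 473.5 281.4 size 36.2 39.8 ang 1.1
top bright_punch_mid 0.49 88 px 281.1 229.1 rect c 490.7 14.0 size 68.8 12.6 ang 34.6
top black_punch_mid 0.41 99 px 235.6 232.3 rect c 479.1 151.6 size 13.1 67.0 ang 87.0
top cabochon_mid 0.42 64 px 381.1 240.8 rect c 458.4 -290.3 size 24.3 24.7 ang 0.6
scene punch_tray 0.98 1964 px 359.7 198.3 rect c 662.8 186.6 size 183.4 132.1 ang 89.0
scene gem_dish 0.82 2266 px 254.7 276.8 rect c 645.1 -201.2 size 118.2 120.3 ang 5.2
scene large_ring_mid 0.54 339 px 214.9 236.4 rect c 491.0 -163.1 size 47.4 70.7 ang 43.9
scene small_ring_mid 0.43 135 px 319.9 163.4 rect c 482.4 266.5 size 36.7 65.9 ang 34.0
scene bright_punch_mid 0.52 154 px 264.4 207.1 rect c 495.2 7.1 size 62.7 26.7 ang 39.0
scene black_punch_mid none
scene cabochon_mid 0.48 104 px 160.6 265.0 rect c 463.1 -296.4 size 22.8 33.8 ang 49.6
```

The top view shows the small ring at pixel (193,233), black punch (236,232), bright punch (281,229), large ring (337,233) and stone (381,241). The tray is at (222,174), the stand at (288,177) and the dish at (350,181). These agree with the network positions. I'll square the tool up to the world axes first.

```bash
python3 -m inch '[{"jaw":1,"dp":[0,0,0],"delta_rot":[0,-1,0]},{"jaw":1,"dp":[0,0,0],"delta_rot":[0,-1,0]},{"jaw":1,"dp":[0,0,0],"delta_rot":[0,-1,0]},{"jaw":1,"dp":[0,0,0],"delta_rot":[0,-0.9,0]},{"jaw":1,"dp":[0.2,0,-1],"delta_rot":[0,0,0]},{"jaw":1,"dp":[0.2,0,-1],"delta_rot":[0,0,0]}]' 60
```

```text
time: 2.7
tool_pos: [0.3108, 0.5479, 0.23]
tcp_rot: [[1.0, -0.001, -0.021], [0.021, 0.002, 1.0], [-0.001, -1.0, 0.002]]
contact_force: [2.1, -0.2, -0.4]
grip_width: 0.0857
```

```bash
python3 -m inch '[{"jaw":0.7,"dp":[0.3,0,-1],"delta_rot":[0,0.2,0]},{"jaw":0.7,"dp":[0.3,0,-1],"delta_rot":[0,0,0]},{"jaw":0.7,"dp":[0.3,0,-1],"delta_rot":[0,0,0]},{"jaw":0.7,"dp":[0.3,0,-1],"delta_rot":[0,0,0]},{"jaw":0.7,"dp":[0.3,0,-1],"delta_rot":[0,0,0]},{"jaw":0.7,"dp":[0.3,0,-1],"delta_rot":[0,0,0]},{"jaw":0.7,"dp":[0.3,0.2,-1],"delta_rot":[0,0,0]},{"jaw":0.7,"dp":[0.3,0.4,-1],"delta_rot":[0,0,0]},{"jaw":0.7,"dp":[0.3,0.4,-1],"delta_rot":[0,0,0]},{"jaw":0.7,"dp":[0.2,0.4,-1],"delta_rot":[0,0,0]}]'
```

```text
time: 3.95
tool_pos: [0.4854, -0.0393, 0.1531]
tcp_rot: [[1.0, 0.013, -0.001], [0.001, 0.007, 1.0], [0.013, -1.0, 0.007]]
contact_force: [0.5, -0.1, -0.0]
grip_width: 0.0726
```

```bash
python3 -m inch '[{"jaw":0.7,"dp":[-0.05,0.5,-1],"delta_rot":[0,0,0]},{"jaw":0.7,"dp":[-0.05,0.5,-0.9],"delta_rot":[0,0,0]},{"jaw":0.7,"dp":[0,0,0],"delta_rot":[0,0,0]}]'
python3 - <<'E'
from h import *
im=snap("top","pics/t1.png");print(ctrl.sense()["time"])
cv2.imwrite("pics/t1c.png",cv2.resize(im[180:290,260:420,::-1],None,fx=5,fy=5,interpolation=2))
im=snap("scene","pics/s1.png")
cv2.imwrite("pics/s1c.png",cv2.resize(im[150:330,100:350,::-1],None,fx=3,fy=3,interpolation=2))
E
```

```text
time: 4.32
tool_pos: [0.4812, -0.1546, 0.0929]
tcp_rot: [[1.0, 0.015, 0.006], [-0.006, 0.006, 1.0], [0.015, -1.0, 0.006]]
contact_force: [0.7, 0.6, 0.6]
grip_width: 0.0723
4.375
```

View pics/s1c.png

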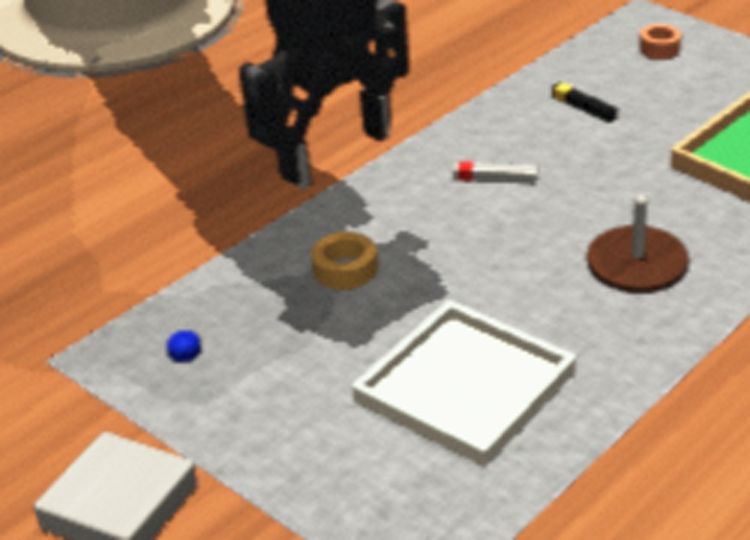

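```bash
python3 -m inch '[{"jaw":0.7,"dp":[0,0.5,0],"delta_rot":[-0.06,-0.06,0.14]},{"jaw":0.7,"dp":[0,0.5,0],"delta_rot":[0,0,0]},{"jaw":0.7,"dp":[0,0.4,0],"delta_rot":[0,0,0]},{"jaw":0.7,"dp":[0,0,0],"delta_rot":[0,0,0]}]'
```

```text
time: 4.92
tool_pos: [0.4883, -0.1434, 0.0125]
tcp_rot: [[1.0, 0.011, -0.016], [0.016, 0.002, 1.0], [0.011, -1.0, 0.001]]
contact_force: [-0.2, 0.2, 0.1]
grip_width: 0.0724
```

```bash
python3 -m inch '[{"jaw":0.7,"dp":[-0.12,0,-0.2],"delta_rot":[0,0.1,0.1]},{"jaw":0.7,"dp":[0,0,0],"delta_rot":[0,0,0]}]'
```

```text
time: 5.18
tool_pos: [0.4821, -0.1551, 0.0147]
tcp_rot: [[1.0, 0.002, -0.007], [0.007, 0.001, 1.0], [0.002, -1.0, 0.001]]
contact_force: [-0.2, -0.0, 0.8]
grip_width: 0.0725
```

```bash
python3 -m inch '[{"jaw":0.7,"dp":[0,0,0],"delta_rot":[0,0,0]}]'
```

```text
time: 5.3
tool_pos: [0.4825, -0.1553, 0.0156]
tcp_rot: [[1.0, 0.003, -0.007], [0.007, 0.001, 1.0], [0.003, -1.0, 0.001]]
contact_force: [-0.4, 0.3, -0.3]
grip_width: 0.0724
```

```bash
python3 -m inch '[{"jaw":0.7,"dp":[-0.02,0.2,0],"delta_rot":[0,0.04,0]},{"jaw":0.7,"dp":[0,0,0],"delta_rot":[0,0,0]}]'
```

```text
time: 5.55
tool_pos: [0.4817, -0.1554, 0.0035]
tcp_rot: [[1.0, 0.005, -0.002], [0.002, 0.001, 1.0], [0.005, -1.0, 0.001]]
contact_force: [0.5, -0.2, -0.3]
grip_width: 0.0725
```

Close and grip.

```bash
python3 -m inch '[{"jaw":0,"dp":[0,0,0],"delta_rot":[0,0,0]},{"jaw":-0.2,"dp":[0,0,0],"delta_rot":[0,0,0]},{"jaw":-0.2,"dp":[0,0,0],"delta_rot":[0,0,0]},{"jaw":-0.2,"dp":[0,0,0],"delta_rot":[0,0,0]}]' 60
```

```text
time: 6.05
tool_pos: [0.4815, -0.1552, 0.004]
tcp_rot: [[1.0, 0.005, -0.002], [0.002, 0.001, 1.0], [0.005, -1.0, 0.001]]
contact_force: [0.7, 0.3, -1.4]
grip_width: 0.0477
```

```bash
python3 -m inch '[{"jaw":-0.3,"dp":[0,-0.3,0],"delta_rot":[0,0,0]},{"jaw":-0.3,"dp":[0,-0.9,0],"delta_rot":[0,0,0]},{"jaw":-0.3,"dp":[0,-0.6,0],"delta_rot":[0,0,0]},{"jaw":-0.3,"dp":[0.7,0,0.6],"delta_rot":[0,0,0]},{"jaw":-0.3,"dp":[0.8,0,0.7],"delta_rot":[0,0,0]},{"jaw":-0.3,"dp":[0.7,0,0.6],"delta_rot":[0,0,0]},{"jaw":-0.3,"dp":[0,0,0],"delta_rot":[0,0,0]}]'
python3 - <<'E'
from h import *
im=snap("scene","pics/s2.png")
p=proj("scene",[[.65,-.006,.063],[.65,-.006,.008]]);print(p)
for c,z in(("top",.0),):
    print(proj("top",[[.65,-.006,.063],[.65,-.006,.008]]))
cv2.imwrite("pics/s2c.png",cv2.resize(im[130:280,210:410,::-1],None,fx=4,fy=4,interpolation=2))
i0=cv2.imread("pics/top0.png");cv2.imwrite("pics/t2c.png",cv2.resize(i0[150:200,260:320],None,fx=10,fy=10,interpolation=0))
i0=cv2.imread("pics/scene0.png");cv2.imwrite("pics/s0c.png",cv2.resize(i0[200:255,280:350],None,fx=10,fy=10,interpolation=0))
E
```

```text
time: 6.92
tool_pos: [0.6154, -0.0388, 0.1143]
tcp_rot: [[1.0, 0.002, 0.002], [-0.002, 0.002, 1.0], [0.002, -1.0, 0.002]]
contact_force: [-1.0, -0.4, -2.4]
grip_width: 0.0475
[[313.04209349 215.00125455]
 [311.98926149 234.42617448]]
[[288.75080601 174.22191052]
 [288.45168867 177.09004635]]
```

View pics/s2c.png

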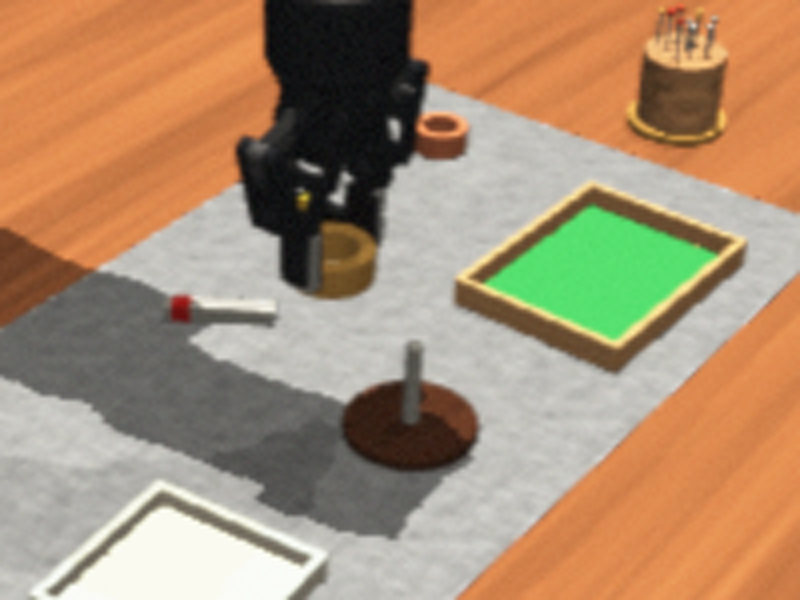

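View pics/t2c.png

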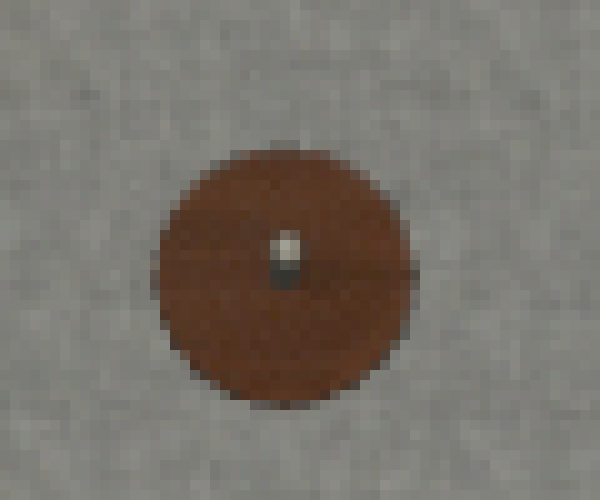

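View pics/s0c.png

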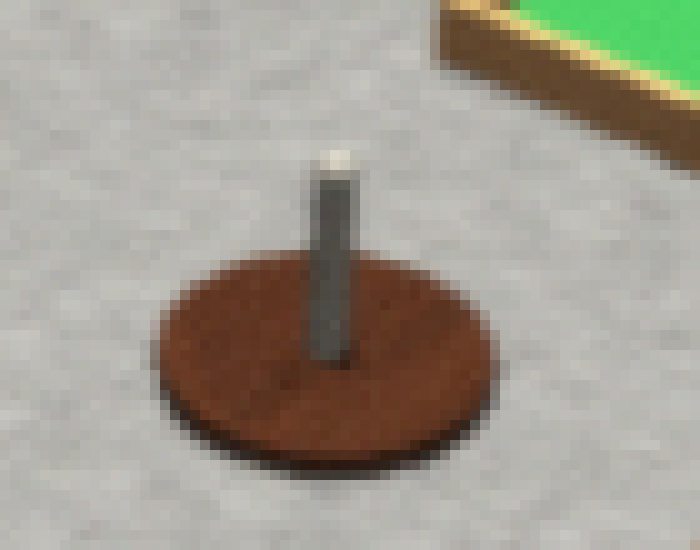

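```bash
python3 -m inch '[{"jaw":-0.3,"dp":[0.3,0,0.3],"delta_rot":[0,0,0]},{"jaw":-0.3,"dp":[0.28,0,0.25],"delta_rot":[0,0,0]},{"jaw":-0.3,"dp":[0,0,0],"delta_rot":[0,0,0]},{"jaw":-0.3,"dp":[0,0,0],"delta_rot":[0,0,0]}]'
```

```text
time: 7.48
tool_pos: [0.6452, -0.0117, 0.1125]
tcp_rot: [[1.0, -0.007, 0.008], [-0.008, -0.002, 1.0], [-0.007, -1.0, -0.002]]
contact_force: [-0.2, -0.5, -2.1]
grip_width: 0.0474
```

```bash
python3 -m inch '[{"jaw":-0.3,"dp":[0.08,0.25,0.1],"delta_rot":[0.02,-0.08,-0.07]},{"jaw":-0.3,"dp":[0,0.2,0],"delta_rot":[0,0,0]},{"jaw":-0.3,"dp":[0,0,0],"delta_rot":[0,0,0]}]'
python3 - <<'E'
from h import *
im=snap("scene","pics/s3.png")
cv2.imwrite("pics/s3c.png",cv2.resize(im[170:260,260:360,::-1],None,fx=6,fy=6,interpolation=2))
im=snap("top","pics/t3.png")
E
```

```text
time: 7.85
tool_pos: [0.6486, -0.0073, 0.083]
tcp_rot: [[1.0, -0.001, 0.001], [-0.001, -0.001, 1.0], [-0.001, -1.0, -0.001]]
contact_force: [0.4, -0.2, -1.9]
grip_width: 0.0474
```

View pics/s3c.png

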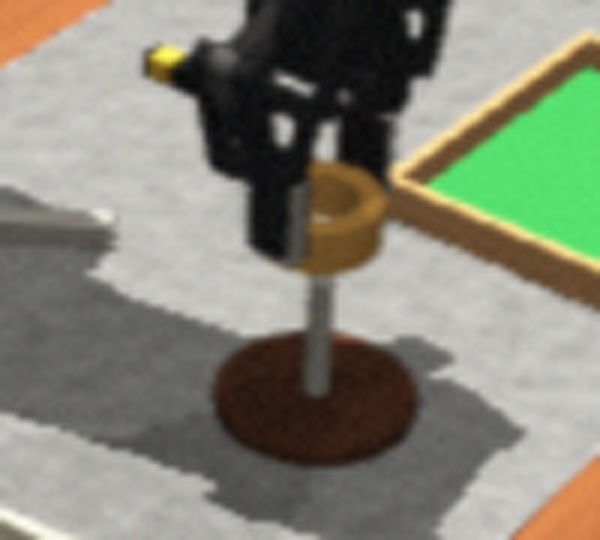

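```bash
python3 -m inch '[{"jaw":-0.3,"dp":[0.02,0.25,0.02],"delta_rot":[0,0,0]},{"jaw":-0.3,"dp":[0,0.25,0],"delta_rot":[0,0,0]},{"jaw":-0.3,"dp":[0,0,0],"delta_rot":[0,0,0]}]'
```

```text
time: 8.32
tool_pos: [0.6508, -0.0059, 0.0522]
tcp_rot: [[1.0, 0.001, 0.001], [-0.001, -0.001, 1.0], [0.001, -1.0, -0.001]]
contact_force: [-0.7, -0.5, -2.2]
grip_width: 0.0475
```

```bash
python3 -m inch '[{"jaw":-0.3,"dp":[-0.01,0.3,0],"delta_rot":[0,0,0]},{"jaw":-0.3,"dp":[0,0.25,0],"delta_rot":[0,0,0]},{"jaw":-0.3,"dp":[0,0,0],"delta_rot":[0,0,0]}]'
```

```text
time: 8.7
tool_pos: [0.65, -0.0059, 0.0164]
tcp_rot: [[1.0, 0.001, 0.001], [-0.001, -0.001, 1.0], [0.001, -1.0, -0.001]]
contact_force: [0.1, -0.1, -1.4]
grip_width: 0.0479
```

```bash
python3 -m inch '[{"jaw":-0.3,"dp":[0,0.05,0],"delta_rot":[0,0,0]},{"jaw":-0.3,"dp":[0,0,0],"delta_rot":[0,0,0]}]'
```

```text
time: 8.95
tool_pos: [0.6503, -0.0059, 0.0133]
tcp_rot: [[1.0, 0.001, 0.001], [-0.001, -0.001, 1.0], [0.001, -1.0, -0.001]]
contact_force: [-1.0, -0.2, -1.9]
grip_width: 0.0478
```

```bash
python3 -m inch '[{"jaw":0.3,"dp":[0,0,0],"delta_rot":[0,0,0]},{"jaw":0.5,"dp":[0,0,0],"delta_rot":[0,0,0]},{"jaw":0.5,"dp":[0,0,0],"delta_rot":[0,0,0]},{"jaw":0.5,"dp":[0,-0.5,0],"delta_rot":[0,0,0]},{"jaw":0.5,"dp":[0,-1,0],"delta_rot":[0,0,0]},{"jaw":0.5,"dp":[0,-1,0],"delta_rot":[0,0,0]},{"jaw":0.5,"dp":[-0.5,0,1],"delta_rot":[0,0,0]},{"jaw":0.5,"dp":[-0.6,0,1],"delta_rot":[0,0,0]},{"jaw":0.5,"dp":[-0.6,0,1],"delta_rot":[0,0,0]}]'
python3 - <<'E'
from h import *
im=snap("scene","pics/s4.png")
cv2.imwrite("pics/s4c.png",cv2.resize(im[140:260,260:400,::-1],None,fx=5,fy=5,interpolation=2))
E
```

```text
time: 10.07
tool_pos: [0.5585, 0.1603, 0.1702]
tcp_rot: [[1.0, 0.01, 0.012], [-0.012, -0.0, 1.0], [0.01, -1.0, -0.0]]
contact_force: [1.2, 0.6, 0.2]
grip_width: 0.0639
```

View pics/s4c.png

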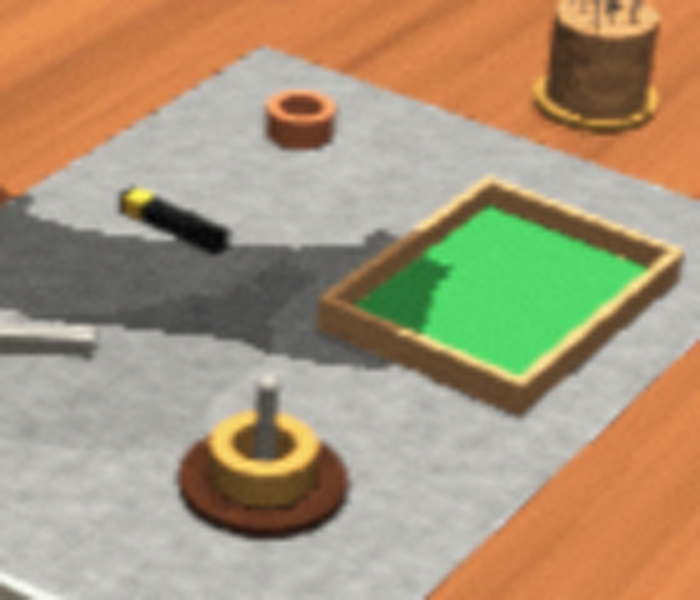

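The large ring lies flat around the pin, at crop pixel (265,455). Next is the small ring.

```bash
python3 -m inch '[{"jaw":0.5,"dp":[-0.7,0.4,0.9],"delta_rot":[0,-0.1,0.1]},{"jaw":0.5,"dp":[-0.6,0.7,0.9],"delta_rot":[0,0,0]},{"jaw":0.5,"dp":[0,0.2,0],"delta_rot":[0,0,0]},{"jaw":0.5,"dp":[0,0,0],"delta_rot":[0,0,0]}]'
```

```text
time: 10.62
tool_pos: [0.4919, 0.2564, 0.1057]
tcp_rot: [[1.0, -0.0, -0.014], [0.014, 0.006, 1.0], [-0.0, -1.0, 0.006]]
contact_force: [0.9, -0.4, 0.1]
grip_width: 0.0636
```

```bash
python3 -m inch '[{"jaw":0.5,"dp":[-0.33,0.4,0.41],"delta_rot":[-0.06,0.13,0]},{"jaw":0.5,"dp":[0,0.6,0],"delta_rot":[0,0,0]},{"jaw":0.5,"dp":[0,0,0],"delta_rot":[0,0,0]}]'
```

```text
time: 11.0
tool_pos: [0.4761, 0.2791, 0.0473]
tcp_rot: [[1.0, 0.005, 0.006], [-0.006, 0.002, 1.0], [0.005, -1.0, 0.002]]
contact_force: [-0.3, -0.7, 0.1]
grip_width: 0.0642
```

```bash
python3 -m inch '[{"jaw":0.5,"dp":[-0.06,0.3,0.03],"delta_rot":[0,-0.06,0.05]},{"jaw":0.5,"dp":[0,0.3,0],"delta_rot":[0,0,0]},{"jaw":0.5,"dp":[0,0,0],"delta_rot":[0,0,0]}]'
```

```text
time: 11.38
tool_pos: [0.4752, 0.2799, 0.0119]
tcp_rot: [[1.0, 0.002, 0.003], [-0.003, 0.003, 1.0], [0.002, -1.0, 0.003]]
contact_force: [-0.2, -1.1, -1.2]
grip_width: 0.0638
```

```bash
python3 -m inch '[{"jaw":0.5,"dp":[-0.04,0.14,0.01],"delta_rot":[0,0,0]},{"jaw":0.5,"dp":[0,0,0],"delta_rot":[0,0,0]},{"jaw":-0.4,"dp":[0,0,0],"delta_rot":[0,0,0]},{"jaw":-0.4,"dp":[0,0,0],"delta_rot":[0,0,0]},{"jaw":-0.4,"dp":[0,0,0],"delta_rot":[0,0,0]},{"jaw":-0.4,"dp":[0,0,0],"delta_rot":[0,0,0]}]'
```

```text
time: 12.12
tool_pos: [0.4733, 0.2809, 0.0046]
tcp_rot: [[1.0, 0.004, 0.003], [-0.003, 0.004, 1.0], [0.004, -1.0, 0.004]]
contact_force: [-0.0, 0.4, -1.5]
grip_width: 0.0375
```

```bash
python3 -m inch '[{"jaw":-0.5,"dp":[0,-0.4,0],"delta_rot":[0,0,0]},{"jaw":-0.5,"dp":[0,-1,0],"delta_rot":[0,0,0]},{"jaw":-0.5,"dp":[0,-0.8,0],"delta_rot":[0,0,0]},{"jaw":-0.5,"dp":[0.6,0,-0.9],"delta_rot":[0,0,0]},{"jaw":-0.5,"dp":[0.6,0,-1],"delta_rot":[0,0,0]},{"jaw":-0.5,"dp":[0.6,0,-1],"delta_rot":[0,0,0]},{"jaw":-0.5,"dp":[0.6,0,-0.9],"delta_rot":[0,0,0]},{"jaw":-0.5,"dp":[0.3,0,-0.5],"delta_rot":[0,0,0]},{"jaw":-0.5,"dp":[0,0,0],"delta_rot":[0,0,0]},{"jaw":-0.5,"dp":[0,0,0],"delta_rot":[0,0,0]}]'
```

```text
time: 13.38
tool_pos: [0.6293, 0.0316, 0.1393]
tcp_rot: [[1.0, 0.005, -0.002], [0.002, 0.004, 1.0], [0.005, -1.0, 0.004]]
contact_force: [-0.1, 1.3, -1.2]
grip_width: 0.0375
```

```bash
python3 -m inch '[{"jaw":-0.5,"dp":[0.33,0,-0.6],"delta_rot":[-0.04,0,0.05]},{"jaw":-0.5,"dp":[0,0.4,0],"delta_rot":[0,0,0]},{"jaw":-0.5,"dp":[0,0.3,0],"delta_rot":[0,0,0]},{"jaw":-0.5,"dp":[0,0,0],"delta_rot":[0,0,0]}]'
```

```text
time: 13.88
tool_pos: [0.6478, 0.0012, 0.0962]
tcp_rot: [[1.0, -0.002, -0.01], [0.01, 0.002, 1.0], [-0.002, -1.0, 0.002]]
contact_force: [-0.6, -0.3, -1.0]
grip_width: 0.0373
```

```bash
python3 -m inch '[{"jaw":-0.5,"dp":[0.04,0.2,-0.12],"delta_rot":[0,0.1,0]},{"jaw":-0.5,"dp":[0,0,0],"delta_rot":[0,0,0]}]';  python3 - <<'E'
from h import *
im=snap("scene","pics/s5.png")
cv2.imwrite("pics/s5c.png",cv2.resize(im[170:260,260:360,::-1],None,fx=6,fy=6,interpolation=2))
im=snap("top","pics/t5.png")
E
```

```text
time: 14.12
tool_pos: [0.6505, -0.0052, 0.0842]
tcp_rot: [[1.0, -0.001, -0.001], [0.001, 0.002, 1.0], [-0.001, -1.0, 0.002]]
contact_force: [-0.4, 0.1, -1.2]
grip_width: 0.0375
```

View pics/s5c.png

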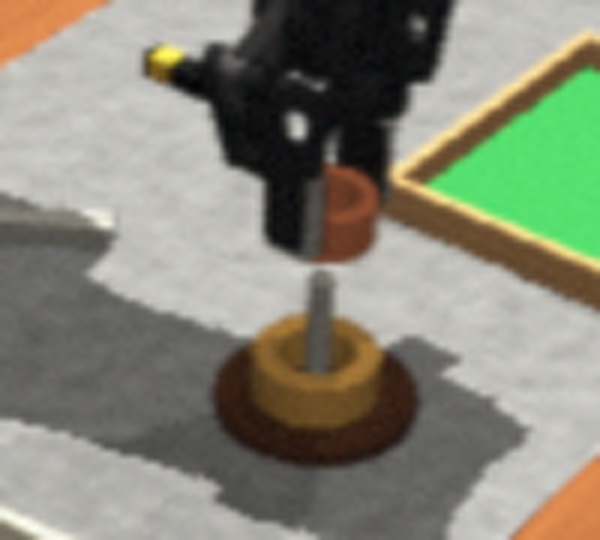

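```bash
python3 -m inch '[{"jaw":-0.5,"dp":[0,0.25,-0.02],"delta_rot":[0,0,0]},{"jaw":-0.5,"dp":[0,0.2,0],"delta_rot":[0,0,0]},{"jaw":-0.5,"dp":[0,0,0],"delta_rot":[0,0,0]}]'
```

```text
time: 14.6
tool_pos: [0.6512, -0.0054, 0.0566]
tcp_rot: [[1.0, 0.001, -0.001], [0.001, 0.003, 1.0], [0.001, -1.0, 0.003]]
contact_force: [0.1, -0.1, -1.3]
grip_width: 0.0371
```

```bash
python3 -m inch '[{"jaw":-0.5,"dp":[0,0.25,0],"delta_rot":[0,0,0]},{"jaw":-0.5,"dp":[0,0.1,0],"delta_rot":[0,0,0]},{"jaw":-0.5,"dp":[0,0,0],"delta_rot":[0,0,0]}]'
```

```text
time: 14.98
tool_pos: [0.6511, -0.0053, 0.0338]
tcp_rot: [[1.0, 0.0, -0.001], [0.001, 0.003, 1.0], [0.0, -1.0, 0.003]]
contact_force: [0.1, 0.1, -1.0]
grip_width: 0.0373
```

```bash
python3 -m inch '[{"jaw":0.1,"dp":[0,0,0],"delta_rot":[0,0,0]},{"jaw":0.3,"dp":[0,0,0],"delta_rot":[0,0,0]},{"jaw":0.3,"dp":[0,0,0],"delta_rot":[0,0,0]},{"jaw":0.3,"dp":[0,-0.5,0],"delta_rot":[0,0,0]},{"jaw":0.3,"dp":[0,-1,0],"delta_rot":[0,0,0]},{"jaw":0.3,"dp":[0,-0.5,0],"delta_rot":[0,0,0]},{"jaw":0.3,"dp":[-1,0,0],"delta_rot":[0,-1,0]},{"jaw":0.3,"dp":[-0.9,0,0.3],"delta_rot":[0,-1,0]},{"jaw":0,"dp":[-0.6,0,0.3],"delta_rot":[0,-1,0]},{"jaw":-0.2,"dp":[0,0,0],"delta_rot":[0,-1,0]}]'
python3 - <<'E'
from seg import *
im=snap("scene","pics/s6.png")
cv2.imwrite("pics/s6c.png",cv2.resize(im[150:260,220:360,::-1],None,fx=5,fy=5,interpolation=2))
E
```

```text
time: 16.23
tool_pos: [0.4938, 0.0165, 0.1603]
tcp_rot: [[0.908, 0.008, -0.419], [0.419, 0.003, 0.908], [0.008, -1.0, -0.001]]
contact_force: [0.4, 0.2, -0.1]
grip_width: 0.0339
```

View pics/s6c.png

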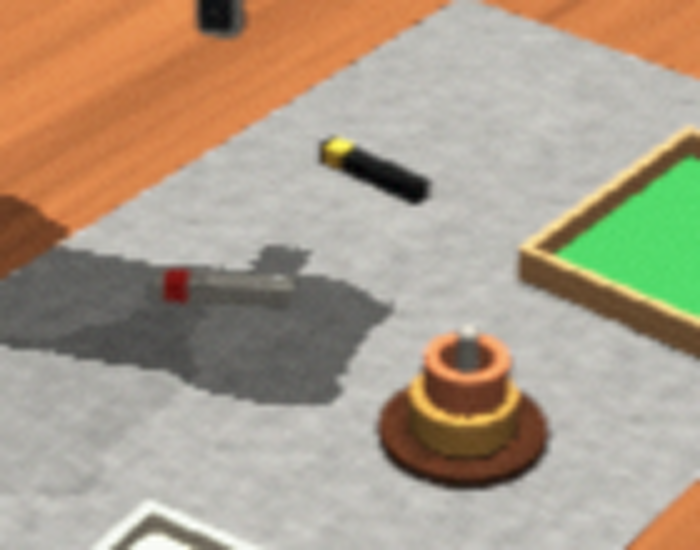

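```bash
python3 -m inch '[{"jaw":0.05,"dp":[0,0.4,0],"delta_rot":[0,-0.8,0]},{"jaw":0.05,"dp":[0,0.7,0],"delta_rot":[0,-0.8,0]},{"jaw":0.05,"dp":[0,0.6,0],"delta_rot":[0,0,0.05]},{"jaw":0.05,"dp":[0,0,0],"delta_rot":[0,0,0]}]'
python3 - <<'E'
from h import *
s=ctrl.sense();R=np.array(s["tcp_rot"]);d=np.array([.491,.0133,.004])-s["tool_pos"]
print("units",R.T@d/.06, "yaw",np.degrees(np.arctan2(R[1,0],R[0,0])))
E
```

```text
time: 16.77
tool_pos: [0.5006, 0.0163, 0.0583]
tcp_rot: [[0.824, 0.013, -0.566], [0.567, 0.0, 0.824], [0.011, -1.0, -0.007]]
contact_force: [-0.1, 0.8, -0.2]
grip_width: 0.0446
units [-0.17022483  0.90237569  0.05547361] yaw 34.50889795369227
```

```bash
python3 -m inch '[{"jaw":0.05,"dp":[-0.17,0.3,0.05],"delta_rot":[0.07,0,0.1]},{"jaw":0.05,"dp":[0,0.4,0],"delta_rot":[0,0,0]},{"jaw":0.05,"dp":[0,0,0],"delta_rot":[0,0,0]}]'
python3 - <<'E'
from h import *
s=ctrl.sense();R=np.array(s["tcp_rot"]);d=np.array([.491,.0133,.004])-s["tool_pos"]
print("units",R.T@d/.06, "yaw",np.degrees(np.arctan2(R[1,0],R[0,0])))
E
```

```text
time: 17.15
tool_pos: [0.4935, 0.0127, 0.0189]
tcp_rot: [[0.826, 0.005, -0.563], [0.563, 0.0, 0.826], [0.004, -1.0, -0.003]]
contact_force: [-0.5, -0.2, 0.5]
grip_width: 0.0448
units [-0.03024373  0.24785613  0.03190333] yaw 34.2671906486461
```

```bash
python3 -m inch '[{"jaw":0.05,"dp":[-0.02,0.25,0.02],"delta_rot":[0,0,0.03]},{"jaw":0.05,"dp":[0,0,0],"delta_rot":[0,0,0]},{"jaw":-1,"dp":[0,0,0],"delta_rot":[0,0,0]},{"jaw":-1,"dp":[0,0,0],"delta_rot":[0,0,0]},{"jaw":-1,"dp":[0,0,0],"delta_rot":[0,0,0]},{"jaw":-1,"dp":[0,0,0],"delta_rot":[0,0,0]}]'
```

```text
time: 17.9
tool_pos: [0.4939, 0.013, 0.0067]
tcp_rot: [[0.827, 0.007, -0.562], [0.562, -0.001, 0.827], [0.005, -1.0, -0.005]]
contact_force: [0.2, -1.3, -0.9]
grip_width: 0.0097
```

```bash
python3 -m inch '[{"jaw":-1,"dp":[0,-0.4,0],"delta_rot":[0,0,0]},{"jaw":-1,"dp":[0,-0.9,0],"delta_rot":[0,1,0]},{"jaw":-1,"dp":[0,-0.4,0],"delta_rot":[0,1,0]},{"jaw":-1,"dp":[0.5,0,0],"delta_rot":[0,1,0]},{"jaw":-1,"dp":[0.8,0,0.5],"delta_rot":[0,1,0]},{"jaw":-1,"dp":[0.8,0,0.6],"delta_rot":[0,1,0]},{"jaw":-1,"dp":[0.5,0,0.6],"delta_rot":[0,0.6,0]},{"jaw":-1,"dp":[0,0,0],"delta_rot":[0,0,0]},{"jaw":-1,"dp":[0,0,0],"delta_rot":[0,0,0]}]'
cat > to.py <<'E'
from h import *
import sys
T=np.array([float(a) for a in sys.argv[1:4]])
s=ctrl.sense();R=np.array(s["tcp_rot"]);p=np.array(s["tool_pos"])
y=R[:,1];wr=np.cross(y,[0,0,-1]);
print("t",round(s["time"],2),"units",(R.T@(T-p)/.06).round(2),"level rot",(R.T@wr/np.radians(6)).round(2),"yaw",np.degrees(np.arctan2(R[1,0],R[0,0])).round(1))
E
python3 to.py .656 .165 .0125
```

```text
time: 19.02
tool_pos: [0.6304, 0.1491, 0.1118]
tcp_rot: [[1.0, 0.004, 0.012], [-0.012, -0.002, 1.0], [0.004, -1.0, -0.002]]
contact_force: [0.3, -0.3, -0.5]
grip_width: 0.0097
t 19.02 units [0.42 1.66 0.27] level rot [0.02 0.   0.04] yaw -0.7
```

```bash
python3 -m inch '[{"jaw":-1,"dp":[0.4,0,0.25],"delta_rot":[0,0,0.04]},{"jaw":-1,"dp":[0,0.4,0],"delta_rot":[0,0,0]},{"jaw":-1,"dp":[0,0.5,0],"delta_rot":[0,0,0]},{"jaw":-1,"dp":[0,0,0],"delta_rot":[0,0,0]}]';python3 to.py .656 .165 .0125;  python3 - <<'E'
from h import *
im=snap("scene","pics/s7.png")
cv2.imwrite("pics/s7c.png",cv2.resize(im[130:250,280:420,::-1],None,fx=5,fy=5,interpolation=2))
E
```

```text
time: 19.52
tool_pos: [0.6525, 0.158, 0.0572]
tcp_rot: [[1.0, -0.003, 0.016], [-0.016, -0.004, 1.0], [-0.003, -1.0, -0.004]]
contact_force: [0.2, 0.6, -0.1]
grip_width: 0.0099
t 19.52 units [0.06 0.75 0.12] level rot [ 0.04 -0.   -0.03] yaw -0.9
```

View pics/s7c.png

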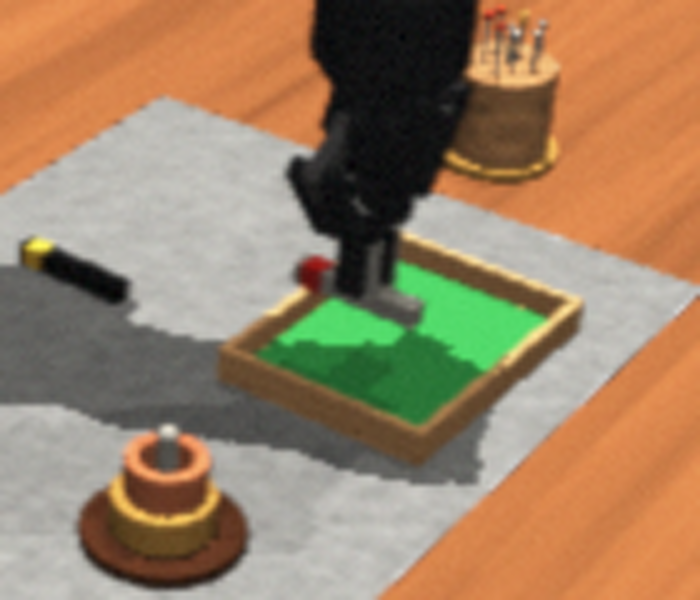

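Run:
```python
from h import *
print(ray("scene",363.5,192,.056),ray("scene",341.,184.5,.056))
print(proj("scene",[.656+.055,.199-.075,.02]),proj("scene",[.656-.055,.199-.075,.02]))
```

```text
[0.68394676 0.16034701 0.056     ] [0.6220539  0.15546149 0.056     ]
[[364.04428888 214.64756965]] [[326.13368906 198.95838653]]
```

```bash
python3 -m inch '[{"jaw":-1,"dp":[0.06,0.3,0.12],"delta_rot":[0.04,0,-0.03]},{"jaw":-1,"dp":[0,0.3,0],"delta_rot":[0,0,0]},{"jaw":-1,"dp":[0,0,0],"delta_rot":[0,0,0]}]';python3 to.py .656 .165 .0125
```

```text
time: 19.95
tool_pos: [0.6583, 0.165, 0.0226]
tcp_rot: [[1.0, 0.005, 0.017], [-0.017, 0.001, 1.0], [0.005, -1.0, 0.002]]
contact_force: [-0.0, -0.1, -0.7]
grip_width: 0.0094
t 19.95 units [-0.04  0.17 -0.  ] level rot [-0.01 -0.    0.05] yaw -1.0
```

```bash
python3 -m inch '[{"jaw":-1,"dp":[-0.02,0.17,0],"delta_rot":[0,0,0.05]},{"jaw":-1,"dp":[0,0,0],"delta_rot":[0,0,0]}]';python3 to.py .656 .165 .0125
```

```text
time: 20.2
tool_pos: [0.6576, 0.1652, 0.0122]
tcp_rot: [[1.0, 0.0, 0.017], [-0.017, 0.002, 1.0], [0.0, -1.0, 0.002]]
contact_force: [0.5, -0.6, -0.3]
grip_width: 0.0098
t 20.2 units [-0.03 -0.01 -0.  ] level rot [-0.02  0.    0.  ] yaw -1.0
```

```bash
python3 -m inch '[{"jaw":-0.4,"dp":[0,0,0],"delta_rot":[0,0,0]},{"jaw":-0.3,"dp":[0,0,0],"delta_rot":[0,0,0]},{"jaw":-0.3,"dp":[0,-0.4,0],"delta_rot":[0,0,0]},{"jaw":-0.3,"dp":[0,-0.9,0],"delta_rot":[0,0,0]},{"jaw":0.05,"dp":[-0.8,0,0],"delta_rot":[0,0,0]},{"jaw":0.05,"dp":[-1,0,-0.1],"delta_rot":[0,0,0]},{"jaw":0.05,"dp":[-0.8,0,-0.1],"delta_rot":[0,0,0]},{"jaw":0.05,"dp":[0,0,0],"delta_rot":[0,0,0]},{"jaw":0.05,"dp":[0,0,0],"delta_rot":[0,0,0]}]';python3 to.py .479 .152 .005;  python3 - <<'E'
from h import *
im=snap("scene","pics/s8.png")
cv2.imwrite("pics/s8c.png",cv2.resize(im[130:250,260:400,::-1],None,fx=5,fy=5,interpolation=2))
E
```

```text
time: 21.32
tool_pos: [0.4986, 0.1558, 0.0943]
tcp_rot: [[1.0, 0.005, 0.017], [-0.017, 0.004, 1.0], [0.005, -1.0, 0.004]]
contact_force: [-0.3, 0.6, -0.3]
grip_width: 0.0448
t 21.32 units [-0.33  1.49 -0.07] level rot [-0.04 -0.    0.05] yaw -1.0
```

View pics/s8c.png

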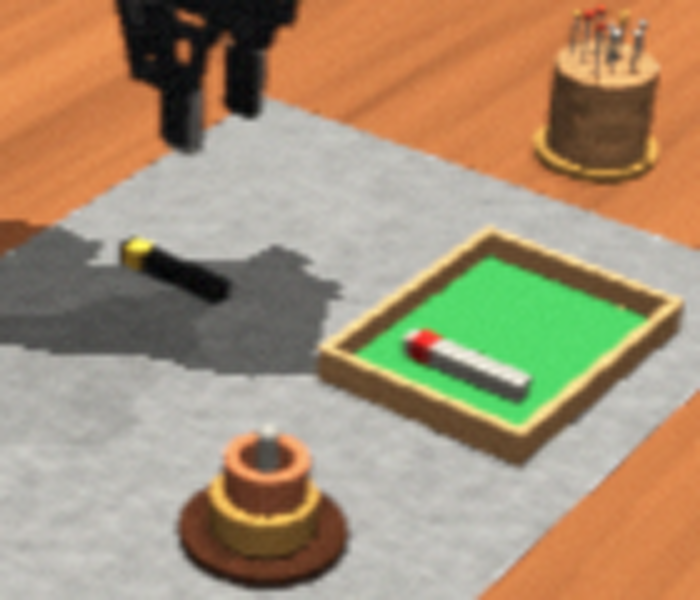

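The bright punch lies flat in the tray and both rings are stacked. Next is the black punch.

```bash
python3 -m inch '[{"jaw":0.05,"dp":[-0.33,0.4,-0.07],"delta_rot":[-0.04,0.3,0.05]},{"jaw":0.05,"dp":[0,0.6,0],"delta_rot":[0,0,0]},{"jaw":0.05,"dp":[0,0,0],"delta_rot":[0,0,0]}]';python3 to.py .479 .152 .005
```

```text
time: 21.75
tool_pos: [0.483, 0.1527, 0.0331]
tcp_rot: [[0.999, 0.004, 0.051], [-0.051, 0.001, 0.999], [0.004, -1.0, 0.001]]
contact_force: [0.1, 0.4, 1.0]
grip_width: 0.0449
t 21.75 units [-0.07  0.47 -0.02] level rot [-0.01  0.    0.03] yaw -2.9
```

```bash
python3 -m inch '[{"jaw":0.05,"dp":[-0.07,0.3,-0.02],"delta_rot":[0,0,0.03]},{"jaw":0.05,"dp":[0,0.15,0],"delta_rot":[0,0,0]},{"jaw":0.05,"dp":[0,0,0],"delta_rot":[0,0,0]}]';python3 to.py .479 .152 .005
```

```text
time: 22.12
tool_pos: [0.4822, 0.1522, 0.0074]
tcp_rot: [[0.999, 0.004, 0.053], [-0.053, 0.002, 0.999], [0.004, -1.0, 0.003]]
contact_force: [0.2, -0.2, -0.1]
grip_width: 0.045
t 22.12 units [-0.05  0.04 -0.01] level rot [-0.02  0.    0.03] yaw -3.0
```

```bash
python3 -m inch '[{"jaw":-1,"dp":[-0.04,0.04,0],"delta_rot":[0,0,0.03]},{"jaw":-1,"dp":[0,0,0],"delta_rot":[0,0,0]},{"jaw":-1,"dp":[0,0,0],"delta_rot":[0,0,0]},{"jaw":-1,"dp":[0,0,0],"delta_rot":[0,0,0]}]'
```

```text
time: 22.62
tool_pos: [0.4808, 0.1527, 0.0068]
tcp_rot: [[0.999, 0.003, 0.053], [-0.053, 0.003, 0.999], [0.003, -1.0, 0.004]]
contact_force: [-0.4, 0.1, -0.8]
grip_width: 0.0097
```

```bash
python3 -m inch '[{"jaw":-1,"dp":[0,-0.4,0],"delta_rot":[0,0,0]},{"jaw":-1,"dp":[0,-1,0],"delta_rot":[0,0,0]},{"jaw":-1,"dp":[0.6,-0.2,0.3],"delta_rot":[0,-0.3,0]},{"jaw":-1,"dp":[0.9,0,0.4],"delta_rot":[0,0,0]},{"jaw":-1,"dp":[0.9,0,0.4],"delta_rot":[0,0,0]},{"jaw":-1,"dp":[0.5,0,0.3],"delta_rot":[0,0,0]},{"jaw":-1,"dp":[0,0,0],"delta_rot":[0,0,0]},{"jaw":-1,"dp":[0,0,0],"delta_rot":[0,0,0]}]';python3 to.py .657 .233 .0125
```

```text
time: 23.62
tool_pos: [0.6595, 0.2325, 0.1065]
tcp_rot: [[1.0, 0.0, 0.02], [-0.02, 0.002, 1.0], [0.0, -1.0, 0.002]]
contact_force: [0.0, 0.5, -0.6]
grip_width: 0.0098
t 23.62 units [-0.04  1.57  0.  ] level rot [-0.02 -0.    0.  ] yaw -1.2
```

```bash
python3 -m inch '[{"jaw":-1,"dp":[-0.04,0.5,0],"delta_rot":[0,0,0]},{"jaw":-1,"dp":[0,0.5,0],"delta_rot":[0,0,0]},{"jaw":-1,"dp":[0,0.3,0],"delta_rot":[0,0,0]},{"jaw":-1,"dp":[0,0,0],"delta_rot":[0,0,0]}]';python3 to.py .657 .233 .0125
```

```text
time: 24.12
tool_pos: [0.6539, 0.2305, 0.0275]
tcp_rot: [[1.0, -0.001, 0.021], [-0.021, 0.001, 1.0], [-0.001, -1.0, 0.001]]
contact_force: [-0.2, 0.8, -0.2]
grip_width: 0.0095
t 24.12 units [0.05 0.25 0.04] level rot [-0.01  0.   -0.01] yaw -1.2
```

```bash
python3 -m inch '[{"jaw":-1,"dp":[0.05,0.15,0.04],"delta_rot":[0,0,0]},{"jaw":-1,"dp":[0,0.1,0],"delta_rot":[0,0,0]},{"jaw":-1,"dp":[0,0,0],"delta_rot":[0,0,0]}]';python3 to.py .657 .233 .0125
```

```text
time: 24.5
tool_pos: [0.6581, 0.2332, 0.0138]
tcp_rot: [[1.0, 0.001, 0.021], [-0.021, 0.002, 1.0], [0.001, -1.0, 0.002]]
contact_force: [0.1, 0.0, -0.0]
grip_width: 0.0096
t 24.5 units [-0.02  0.02 -0.  ] level rot [-0.02  0.    0.01] yaw -1.2
```

```bash
python3 -m inch '[{"jaw":-0.4,"dp":[0,0.02,0],"delta_rot":[0,0,0]},{"jaw":-0.3,"dp":[0,0,0],"delta_rot":[0,0,0]},{"jaw":-0.3,"dp":[0,-0.4,0],"delta_rot":[0,0,0]},{"jaw":-0.3,"dp":[0,-1,0],"delta_rot":[0,0,0]},{"jaw":-0.3,"dp":[-0.3,-1,-0.5],"delta_rot":[0,0,0]},{"jaw":0.1,"dp":[-0.4,0,-1],"delta_rot":[0,-0.2,0]},{"jaw":0.1,"dp":[-0.4,0,-1],"delta_rot":[0,0,0]},{"jaw":0.1,"dp":[-0.4,0,-1],"delta_rot":[0,0,0]},{"jaw":0.1,"dp":[-0.4,0,-1],"delta_rot":[0,0,0]},{"jaw":0.1,"dp":[-0.4,0,-1],"delta_rot":[0,0,0]}]';python3 to.py .460 -.292 .004;  python3 - <<'E'
from h import *
im=snap("scene","pics/s9.png")
cv2.imwrite("pics/s9c.png",cv2.resize(im[130:250,260:400,::-1],None,fx=5,fy=5,interpolation=2))
E
```

```text
time: 25.75
tool_pos: [0.5252, -0.0858, 0.1572]
tcp_rot: [[1.0, 0.012, -0.009], [0.009, 0.005, 1.0], [0.012, -1.0, 0.005]]
contact_force: [0.2, -0.1, 0.4]
grip_width: 0.0468
t 25.75 units [-1.15  2.52 -3.44] level rot [-0.04  0.    0.12] yaw 0.5
```

View pics/s9c.png

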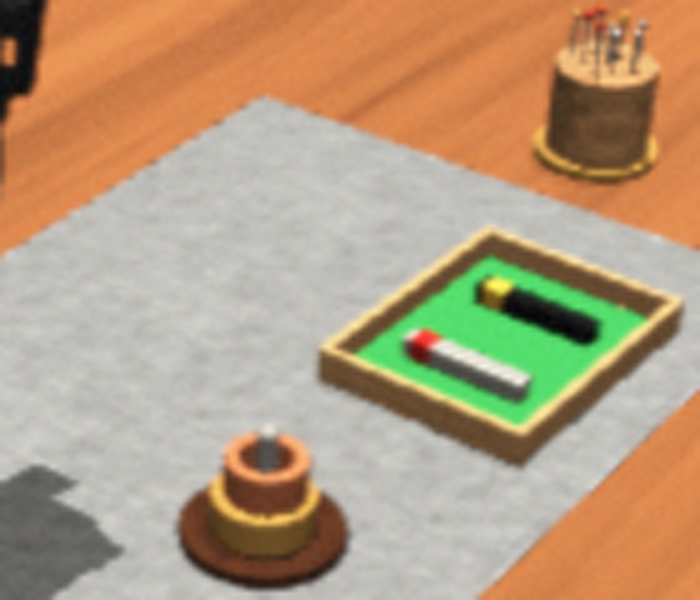

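Both punches are flat in the tray and apart. Next is the stone.

```bash
python3 -m inch '[{"jaw":0.1,"dp":[-0.4,0,-1],"delta_rot":[-0.04,0,0.12]},{"jaw":0.1,"dp":[-0.4,0.4,-1],"delta_rot":[0,0,0]},{"jaw":0.1,"dp":[-0.3,0.7,-0.9],"delta_rot":[0,0,0]},{"jaw":0.1,"dp":[0,0.3,-0.2],"delta_rot":[0,0,0]},{"jaw":0.1,"dp":[0,0,0],"delta_rot":[0,0,0]},{"jaw":0.1,"dp":[0,0,0],"delta_rot":[0,0,0]}]';python3 to.py .460 -.292 .004
python3 - <<'E'
from h import *
im=snap("scene","pics/s10.png")
for n in ["cabochon_mid"]:
    r=ctrl.landmark_of(n,"scene");print([(w("scene",k["location"]),k["confidence"]) for k in r])
i0=cv2.imread("pics/scene0.png");cv2.imwrite("pics/st.png",cv2.resize(i0[245:290,135:190],None,fx=10,fy=10,interpolation=0))
P=proj("scene",[[.460,-.292,0],[.460,-.292,.016]]);print(P)
i0=cv2.imread("pics/top0.png");cv2.imwrite("pics/stt.png",cv2.resize(i0[225:255,365:400],None,fx=10,fy=10,interpolation=0))
print(proj("top",[[.460,-.292,0.005]]))
for c in("scene","top"):
    i=cv2.imread(f"pics/{c}0.png").astype(int); m=(i[:,:,0]>100)&(i[:,:,2]<50)&(i[:,:,1]<60)
    m[300:]=0; m[:220]=0
    ys,xs=np.nonzero(m);print(c,xs.min(),xs.max(),ys.min(),ys.max(),xs.mean(),ys.mean())
E
```

```text
time: 26.55
tool_pos: [0.465, -0.2623, 0.0814]
tcp_rot: [[1.0, 0.003, 0.003], [-0.003, -0.006, 1.0], [0.003, -1.0, -0.006]]
contact_force: [-0.3, 0.8, 0.4]
grip_width: 0.0467
t 26.55 units [-0.09  1.29 -0.49] level rot [0.06 0.   0.03] yaw -0.2
[(array([ 0.45586861, -0.29494186,  0.01022938]), 0.56)]
[[161.75852028 266.83476828]
 [160.76133966 261.10763841]]
[[381.206016   240.49311479]]
scene 156 165 261 267 160.54901960784315 264.37254901960785
top 378 385 237 243 381.5945945945946 240.54054054054055
```

View pics/st.png

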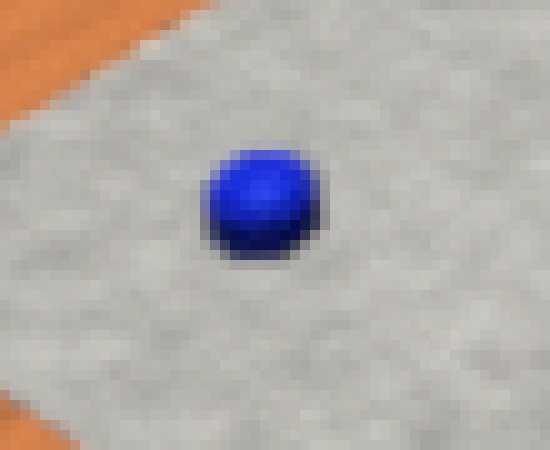

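View pics/stt.png

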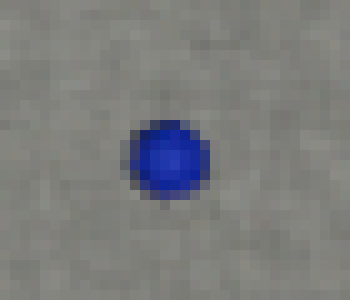

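```bash
python3 -m inch '[{"jaw":0.1,"dp":[-0.09,0.3,-0.45],"delta_rot":[0.06,0,0.03]},{"jaw":0.1,"dp":[0,0.4,0],"delta_rot":[0,0,0]},{"jaw":0.1,"dp":[0,0,0],"delta_rot":[0,0,0]}]';python3 to.py .460 -.292 .004
```

```text
time: 27.02
tool_pos: [0.4637, -0.2868, 0.042]
tcp_rot: [[1.0, 0.006, -0.004], [0.004, -0.001, 1.0], [0.006, -1.0, -0.001]]
contact_force: [0.9, -0.9, 0.2]
grip_width: 0.047
t 27.02 units [-0.07  0.63 -0.09] level rot [ 0.01 -0.    0.06] yaw 0.3
```

```bash
python3 -m inch '[{"jaw":0.1,"dp":[-0.07,0.25,-0.09],"delta_rot":[0,0,0.06]},{"jaw":0.1,"dp":[0,0,0],"delta_rot":[0,0,0]},{"jaw":0.1,"dp":[-0.03,0.25,0],"delta_rot":[0,0,0]},{"jaw":0.1,"dp":[0,0,0],"delta_rot":[0,0,0]}]';python3 to.py .460 -.292 .004
```

```text
time: 27.52
tool_pos: [0.4591, -0.2917, 0.0125]
tcp_rot: [[1.0, 0.002, -0.007], [0.007, -0.003, 1.0], [0.002, -1.0, -0.003]]
contact_force: [-0.5, -0.4, -0.1]
grip_width: 0.0475
t 27.52 units [ 0.01  0.14 -0.01] level rot [ 0.02 -0.    0.02] yaw 0.4
```

```bash
python3 -m inch '[{"jaw":0.1,"dp":[0.01,0.16,-0.01],"delta_rot":[0,0,0]},{"jaw":0.1,"dp":[0,0,0],"delta_rot":[0,0,0]},{"jaw":-0.9,"dp":[0,0,0],"delta_rot":[0,0,0]},{"jaw":-0.9,"dp":[0,0,0],"delta_rot":[0,0,0]},{"jaw":-0.9,"dp":[0,0,0],"delta_rot":[0,0,0]},{"jaw":-0.9,"dp":[0,0,0],"delta_rot":[0,0,0]}]' 30;python3 to.py .460 -.292 .004
```

```text
time: 28.28
tool_pos: [0.46, -0.2924, 0.0027]
tcp_rot: [[1.0, 0.003, -0.007], [0.007, -0.003, 1.0], [0.003, -1.0, -0.003]]
contact_force: [-0.3, 0.4, 0.6]
grip_width: 0.0219
t 28.27 units [-0.   -0.02  0.01] level rot [0.03 0.   0.03] yaw 0.4
```

```bash
python3 -m inch '[{"jaw":-0.9,"dp":[0,-0.3,0],"delta_rot":[0,0,0]},{"jaw":-0.9,"dp":[0,-0.7,0],"delta_rot":[0,0,0]},{"jaw":-0.9,"dp":[0.5,-0.3,0.3],"delta_rot":[0,0,0]},{"jaw":-0.9,"dp":[0.8,0,0.4],"delta_rot":[0,0,0]},{"jaw":-0.9,"dp":[0.8,0,0.4],"delta_rot":[0,0,0]},{"jaw":-0.9,"dp":[0.5,0,0.3],"delta_rot":[0,0,0]},{"jaw":-0.9,"dp":[0.2,0,0.1],"delta_rot":[0,0,0]},{"jaw":-0.9,"dp":[0,0,0],"delta_rot":[0,0,0]},{"jaw":-0.9,"dp":[0,0,0],"delta_rot":[0,0,0]}]';python3 to.py .640 -.197 .009
python3 - <<'E'
from h import *
im=snap("scene","pics/s11.png")
cv2.imwrite("pics/s11c.png",cv2.resize(im[200:320,180:330,::-1],None,fx=5,fy=5,interpolation=2))
E
```

```text
time: 29.4
tool_pos: [0.6291, -0.2019, 0.0927]
tcp_rot: [[1.0, 0.005, -0.001], [0.001, -0.005, 1.0], [0.005, -1.0, -0.005]]
contact_force: [-0.8, -0.2, -0.2]
grip_width: 0.0214
t 29.4 units [0.17 1.4  0.09] level rot [0.04 0.   0.05] yaw 0.1
```

View pics/s11c.png

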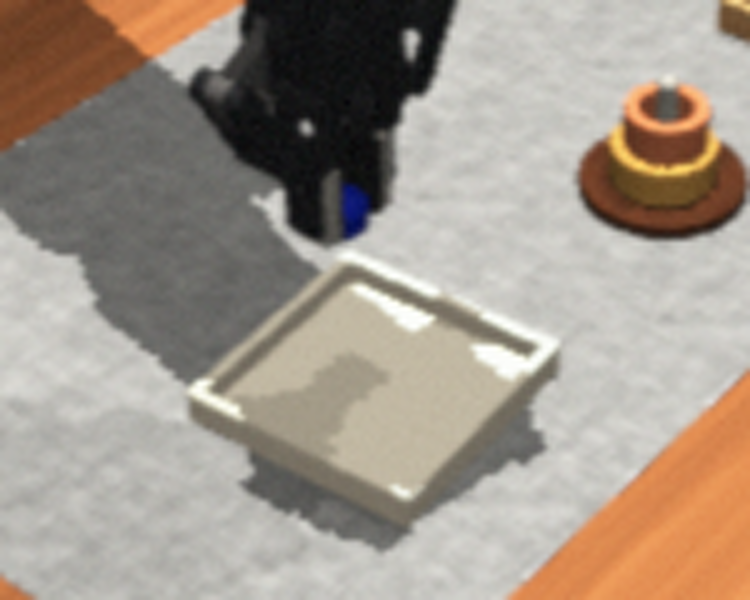

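```bash
python3 -m inch '[{"jaw":-0.9,"dp":[0.17,0.4,0.09],"delta_rot":[0.04,0,0.05]},{"jaw":-0.9,"dp":[0,0.5,0],"delta_rot":[0,0,0]},{"jaw":-0.9,"dp":[0,0.2,0],"delta_rot":[0,0,0]},{"jaw":-0.9,"dp":[0,0,0],"delta_rot":[0,0,0]}]';python3 to.py .640 -.197 .009
```

```text
time: 29.95
tool_pos: [0.6359, -0.2017, 0.0265]
tcp_rot: [[1.0, -0.001, 0.006], [-0.006, -0.002, 1.0], [-0.001, -1.0, -0.002]]
contact_force: [-0.3, 0.5, -0.9]
grip_width: 0.0215
t 29.95 units [0.07 0.29 0.08] level rot [ 0.02 -0.   -0.01] yaw -0.3
```

```bash
python3 -m inch '[{"jaw":-0.9,"dp":[0.05,0.2,0.06],"delta_rot":[0.02,0,0]},{"jaw":-0.9,"dp":[0,0.09,0],"delta_rot":[0,0,0]},{"jaw":-0.9,"dp":[0,0,0],"delta_rot":[0,0,0]},{"jaw":-0.9,"dp":[0,0,0],"delta_rot":[0,0,0]}]';python3 to.py .640 -.197 .009
```

```text
time: 30.45
tool_pos: [0.6398, -0.1986, 0.0102]
tcp_rot: [[1.0, 0.001, 0.006], [-0.006, -0.001, 1.0], [0.001, -1.0, -0.001]]
contact_force: [-0.4, -0.1, -1.0]
grip_width: 0.0218
t 30.45 units [0.   0.02 0.03] level rot [ 0.01 -0.    0.01] yaw -0.4
```

```bash
python3 -m inch '[{"jaw":-0.9,"dp":[0,0.03,0],"delta_rot":[0,0,0]},{"jaw":-0.9,"dp":[0,0,0],"delta_rot":[0,0,0]},{"jaw":-0.2,"dp":[0,0,0],"delta_rot":[0,0,0]},{"jaw":-0.1,"dp":[0,0,0],"delta_rot":[0,0,0]},{"jaw":-0.1,"dp":[0,-0.3,0],"delta_rot":[0,0,0]},{"jaw":-0.1,"dp":[0,-1,0],"delta_rot":[0,0,0]},{"jaw":-0.1,"dp":[0,-1,0],"delta_rot":[0,0,0]},{"jaw":-0.1,"dp":[-1,-0.5,0],"delta_rot":[0,0,0]},{"jaw":-0.1,"dp":[-1,0,0],"delta_rot":[0,0,0]},{"jaw":-0.1,"dp":[-1,0,0],"delta_rot":[0,0,0]}]'; python3 -m inch '[{"jaw":-0.1,"dp":[0,0,0],"delta_rot":[0,0,0]},{"jaw":-0.1,"dp":[0,0,0],"delta_rot":[0,0,0]}]'
python3 - <<'E'
from seg import *
im=snap("scene","pics/s12.png")
for n in "large_ring_mid small_ring_mid bright_punch_mid black_punch_mid cabochon_mid burr_pot bench_block".split():
    r=ctrl.landmark_of(n,"scene");print(n,[(w("scene",k["location"]).round(3),round(k["confidence"],2)) for k in r[:1]])
cv2.imwrite("pics/s12c.png",cv2.resize(im[130:360,90:420,::-1],None,fx=2.4,fy=2.4,interpolation=2))
im=snap("top","pics/t12.png")
cv2.imwrite("pics/t12c.png",cv2.resize(im[140:260,130:450,::-1],None,fx=2.5,fy=2.5,interpolation=2))
E
```

```text
time: 31.7
tool_pos: [0.466, -0.1973, 0.1846]
tcp_rot: [[1.0, 0.011, 0.004], [-0.004, -0.003, 1.0], [0.011, -1.0, -0.003]]
contact_force: [0.5, -1.2, 0.2]
grip_width: 0.0387
time: 31.95
tool_pos: [0.4621, -0.1978, 0.1874]
tcp_rot: [[1.0, 0.012, 0.006], [-0.006, -0.004, 1.0], [0.012, -1.0, -0.004]]
contact_force: [-0.2, 1.0, -0.1]
grip_width: 0.0386
large_ring_mid [(array([ 0.653, -0.011,  0.016]), 0.57)]
small_ring_mid [(array([ 0.644, -0.007,  0.04 ]), 0.45)]
bright_punch_mid [(array([0.655, 0.166, 0.011]), 0.58)]
black_punch_mid [(array([0.656, 0.232, 0.01 ]), 0.6)]
cabochon_mid [(array([ 0.638, -0.202,  0.016]), 0.45)]
burr_pot [(array([0.587, 0.425, 0.003]), 0.67)]
bench_block [(array([ 0.539, -0.418, -0.002]), 0.83)]
```

View pics/s12c.png

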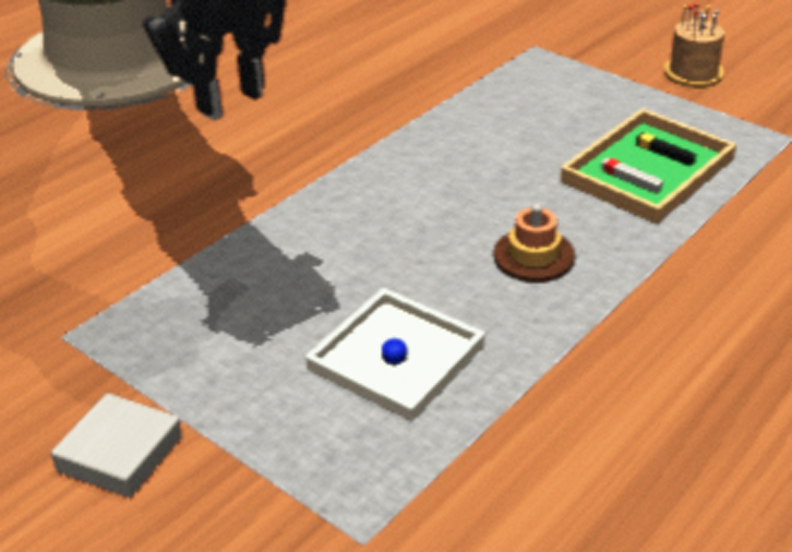

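View pics/t12c.png

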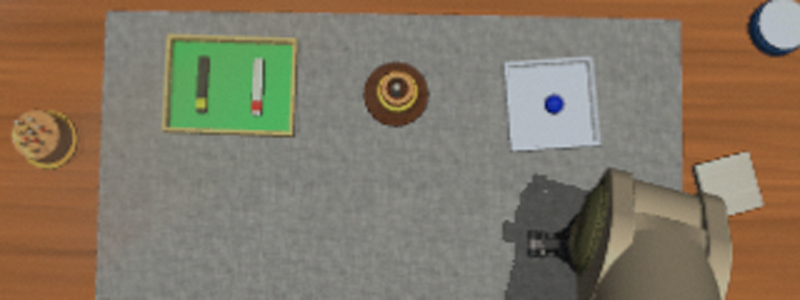

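Run:
```python
from h import *
i=cv2.imread("pics/s12.png");cv2.imwrite("pics/z.png",cv2.resize(np.hstack([i[250:300,225:285],i[200:250,282:342]]),None,fx=6,fy=6,interpolation=0))
```

```text
(no output)
```

View pics/z.png

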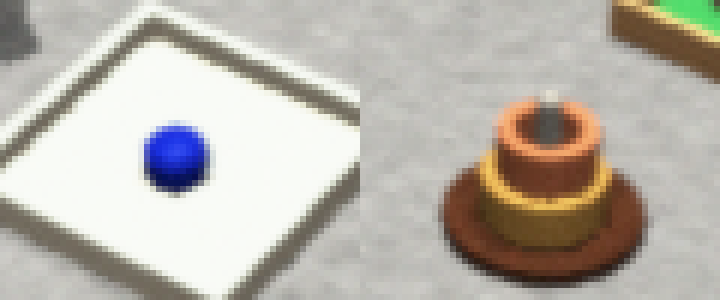

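The zoom shows the stone upright in the dish, dome lit and base dark, at crop pixel (176,158). The rings sit level on the pin at (548,170).

```bash
python3 -c "
from bench import ctrl
print(ctrl.sign_off())"
```

```text
the job is handed in; nothing more can be done
None
```

The bench is sorted and handed in at about 32 s of the 128 s allowed.

- **Rings:** the large brass ring lies at the bottom of the pin and the small copper ring on top of it. Both look flat and threaded in the last pictures.
- **Punches:** both lie flat on the green tray floor, side by side about 66 mm apart.
- **Stone:** it stands dome up near the middle of the white dish.
- **Bystanders:** the burr pot and bench block read within about 3 mm of where they started. That is inside the camera error.
- **Robot:** everything is released and the gripper is well clear. The force readings I took stayed under about 3 N.

The final network readings agreed with the pictures. They put the two rings up to 6 mm off the pin axis, but the zoomed picture shows them around the pin. I took the stone's uprightness from that zoomed picture alone; it covers only about 11 pixels. No check failed.

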